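# Set a half-made bracket in the folding clamp to its bend line and lock it

## Task

Get the half-made sheet-metal bracket in the folding clamp ready for hammering over: push it by its upturned flange, under the open clamp beam toward the front, until it overhangs the front edge of the bed by 25 mm, so that the black bend line drawn across it lies along that edge, square. Then push the clamp's ball-ended lever forward and down as far as it will go under a firm push, so that the beam grips the sheet. Touch them only with the fingers, do not pinch or lift the sheet, and leave the other things where they lie.

Things in the scene. Friction and masses are not known exactly. Their poses are not given: they have to be found in the camera images.
- folder: Folding clamp bolted to the bench (never moves): grey cast base, steel bed, cross beam. Origin on the bench top, below the middle of the bed's front edge; x points back from that edge (away from the robot), y left, z up. Bed: flat, top 60 mm above the bench, x = 0 to 175, y = -175 to 175 mm. Cheek plates 14 mm thick at y = -162 and 162 mm, x = 12 to 78 mm, reach 133 mm above the bench
- bed_edge (a point): Middle of the bed's front top edge, 60 mm above the bench. The edge runs along the folder's y axis; in front of it the sheet overhangs free
- clamp_beam: Steel bar across the bed between the cheeks, 296 mm long, 22 mm thick, x = 0 to 65 mm (its nose right above the bed's front edge). Origin under the middle of the nose. Open, its underside is 9 to 11 mm above the bed; the lever lowers it straight down by cams on a 14 mm shaft above it (shaft and cams stay below 133 mm over the bench)
- clamp_lever (a joint): Clamp lever's angle about the cam shaft (the folder's y axis), rad: 0 = upright (open), grows as the lever comes forward (to the folder's -x) and down. Starts at 0 to 0.2. Stiff, stays where it is left: about 7 N at the ball to move it. At 1.19 (22 degrees above level) the beam meets the sheet and the push rises to 12 to 20 N; end of travel 1.25, let go it settles near 1.2 (locked)
- lever_pivot (a point): Axis of the cam shaft in the plane of the lever, at x = 45, y = -192, z = 109 mm in the folder's frame: at the right-hand end, outside the cheek
- lever_ball (a point): Centre of the black ball on the lever's end, 32 mm in diameter, 95 mm from the pivot. The lever is a 12 mm rod
- sheet: Half-made bracket: aluminium sheet 3 mm thick, 120 (x) by 130 mm (y), 0.15 kg, loose, flat on the bed and under the open beam. Its back edge is already folded up into a flange 30 mm high over the whole width, outer face at x = +60 mm, free behind. Origin: centre of the underside. Starts up to 0.1 rad askew, front edge (x = -60 mm) hidden under the beam. It has two dark 9 mm holes
- line_left (a point): Left end (y = +65 mm) of the bend line, on the top face of the sheet. The line is a black pen line 1.6 mm wide, straight across the sheet at x = -35 mm: parallel to the front edge and 25 mm behind it, 95 mm in front of the flange's outer face
- line_right (a point): Right end (y = -65 mm) of the same line
- hammer: Ball-pein hammer, wooden handle, 305 mm long, lying on the bench to the left of the clamp. Loose; to be left alone
- tape_measure: Yellow tape measure, 37x78 mm, 62 mm high, standing on the bench in front of the clamp. Loose; to be left alone
- marker: White marker pen with a black cap, 135 mm long, 16 mm thick, lying on the bench in front of the clamp. Loose; to be left alone
- jar_nails: Glass jar of nails with a red lid, 60 mm across, 76 mm high, on the bench to the right of the clamp. Loose; to be left alone
- adjustable: Adjustable spanner, 192x40 mm, 11 mm thick, lying on the bench to the right of the clamp. Loose; to be left alone
- padlock: Brass padlock with a steel shackle, 75x45 mm, 20 mm thick, lying on the bench behind the jar. Loose; to be left alone
- bolt_short: Short hexagon bolt with nut, 56 mm long, 18 mm thick, lying on the clamp's bed to the right of the sheet. Loose; to be left alone

How it is judged:
By the outcome, as a careful person would: the job done as asked, in the order asked, and still so for the second after the job is handed in, with the robot touching nothing.
It also fails if it takes over 51 s, if anything falls off the work surface, if the arm or the gripper's body presses on something with over 40 N, if the wrist force passes 120 N, or if a joint passes its speed limit or range.

## Robot

A 7-joint arm with a two-finger parallel gripper is mounted at the origin on a cart in front of the work surface, level with it; the furniture and walls round the work are solid. World frame = base frame: x ahead of the robot, y to its left, z up, the work surface at z = 0. Lengths are in m, angles in rad, forces in N, time in s.
With the tool pointing down it reaches from about 0.4 to 0.85 m from the base axis. Payload 4.5 kg.
Tool frame: the origin (TCP) lies at the very end of the fingers, on their centre line; the grasp point (between the pads) lies 19 mm behind it (grip_point_offset is the distance from the TCP to the grasp point, in m); z points along the fingers, y is the line along which they close (so a half turn about z gives the same grasp; the last joint's range is limited). The gripper opens to 88 mm and grips with 3 to 60 N. Pads are 18 mm wide; open, the fingers measure 123 mm over their backs; the gripper's body (75 mm by 187 mm) begins 45 mm behind the grasp point.
Start: joints at [1.261, 0.689, -0.195, 1.565, 0.157, 0.902, -0.215], TCP at [0.211, -0.588, 0.239] pointing down, gripper open.
Joint ranges: [-3.01, 3.01], [-0.46, 2.08], [-1.47, 1.51], [0.13, 2.56], [-1, 4.14], [0.04, 2.09], [-2.66, 2.66]. Speed limits (rad/s): [2.57, 2.57, 3.14, 3.14, 3.14, 3.14, 3.14].

## Interface

Orientations are given as a unit quaternion [w, x, y, z].
In Python, from bench import * gives the robot as it stands.
- The arm moves only by the tool carry_out, never from a script. Its argument "rows" is a list of rows, each a list of 5 numbers: the shift along the tool's x, y, z in m, then the turn about the tool's z in rad, then the opening, from 0 (shut) to 1 (fully open). In form: [[dx, dy, dz, yaw, gripper], ...]. A call has 1 to 12 rows; each row shifts and turns the commanded pose from where the row before left it, along the tool's axes as they then stand; what a row does not reach is not made up. A row lasts 1/8 s, in which the tool goes at most 62.5 mm and 10.7 degrees, less where a joint would pass 70% of its speed; a pose out of reach is approached as far as the arm can. A call is refused whole if a number of a shift passes 0.0625 or a number of a turn 0.188, either way. A call with a gripper value outside its range is refused whole. The fingers move at their own pace and stop on an object; the grip force is fixed at half the most. Time passes only in rows, so rows that do not move let the fingers close. It gives the time, the measured TCP pose, the force, the opening and the grip force at its end, in the units of the state.
- state(): the state, without advancing time (a new reading comes with each control period).
- snapshot(name): name is "side" or "top"; returns (picture, depth): 400x640x3 uint8, red, green, blue; 400x640 float32, m along the optical axis (not along the pixel's ray), 0 where there is no reading.
- calibration(name): a dict with "vfov" (degrees; the focal length in pixels is half the picture's height over the tangent of half this angle, whatever the lens; pixels are square), "cx", "cy" (the principal point, pixels), "view" (4x4, takes a point from world to camera coordinates). Camera axes: x right, y down, z forward; pixel columns grow to the right and rows downward; lengths in m; the calibration is good to about 2 mm. A picture is of the moment at which its call begins. calibration takes no time and is no camera call.
- sign_off(): hands the job in; it is judged then, once.
The state is a dict: "time": time; "joint_positions": joint angles; "qd": joint speeds; "joint_torque": joint torques, N m; "tcp_pos": TCP position; "ee_rot": TCP orientation; "wrist_force": force on the tool from outside, world axes, zero at the start; "ft_torque": the same for the moment, N m; "grip_width": finger opening in m; "grip_force": force on a finger pad.
Only numpy, scipy, OpenCV 4.12 (cv2) and the standard library are available. Lean on these libraries where they do the work, as an engineer would, in place of code of your own. Each camera call takes 0.05 s, during which the arm holds its last target. There are 200 camera calls.

## Working session

There is one attempt and no reset: what is moved stays moved. The work goes in short steps, Python scripts to look and compute and a tool call to move; the robot and the scene stay as the last step left them, time stands still between calls to the robot, and variables do not carry over. Pictures are saved under pics/ and viewed, at most 10 in all, crops included, and the job is handed in when it is done.

Besides the shell and the picture viewer there is one more tool, called after "Call:" by a JSON object that holds its "op" and its "data". carry_out: Moves the arm, as the interface text tells. Its arguments: {"type":"object","properties":{"rows":{"type":"array"}},"required":["rows"]}

```bash
mkdir -p pics; cat > h.py <<'E'
from bench import *
import numpy as np, cv2
def cal(n):
    c=calibration(n); f=200/np.tan(np.radians(c["vfov"])/2); return f,c["cx"],c["cy"],np.array(c["view"])
def pts(n,d):
    f,cx,cy,V=cal(n); v,u=np.mgrid[:400,:640]
    P=np.stack([(u-cx)/f*d,(v-cy)/f*d,d],-1); R=V[:3,:3];t=V[:3,3]
    return (P-t)@R
def ray(n,u,v,z):
    f,cx,cy,V=cal(n); R=V[:3,:3];t=V[:3,3]; o=-R.T@t
    d=R.T@np.array([(u-cx)/f,(v-cy)/f,1]); return o+d*(z-o[2])/d[2]
def proj(n,p):
    f,cx,cy,V=cal(n); q=V[:3,:3]@np.array(p)+V[:3,3]; return cx+f*q[0]/q[2],cy+f*q[1]/q[2]
E
python3 - <<'E'
from h import *
for n in("top","side"):
    p,d=snapshot(n); cv2.imwrite(f"pics/{n}0.png",p[...,::-1]); np.save(f"{n}0.npy",d)
    f,cx,cy,V=cal(n); print(n,f,cx,cy,-V[:3,:3].T@V[:3,3], V[:3,:3].round(2).tolist())
print(state())
E
```

```text
top 504.52111462614636 301.3039809841427 201.6919691397686 [ 0.1033743  -0.10212574  1.47610631] [[0.27, -0.96, 0.01], [-0.9, -0.25, -0.35], [0.34, 0.09, -0.94]]
side 364.6930805445842 319.7042950009927 199.77339885437303 [0.32765875 0.97856406 0.65469726] [[-0.96, -0.27, 0.02], [-0.14, 0.44, -0.89], [0.23, -0.86, -0.47]]
{'time': 0.1, 'joint_positions': array([ 1.26079414,  0.68985623, -0.194539  ,  1.56621366,  0.15729993,
        0.90249323, -0.21509189]), 'qd': array([ 7.48773939e-05, -1.94232235e-03, -6.90802712e-04, -3.03001975e-03,
        6.36276527e-04,  1.25171199e-03,  1.20285598e-04]), 'joint_torque': array([-2.57018990e-03, -5.28489232e+01, -1.27115786e+00, -1.53834128e+01,
       -5.24950388e-02,  2.06756275e-03,  5.51946823e-05]), 'tcp_pos': array([ 0.21045274, -0.58791897,  0.23802512]), 'ee_rot': array([-7.67011299e-04,  9.85252858e-01,  1.71102839e-01, -1.86974503e-04]), 'wrist_force': array([0.01003238, 0.43157978, 0.81598274]), 'ft_torque': array([-0.00012843,  0.01251902,  0.02565239]), 'grip_force': 0.0, 'grip_width': 0.08803362749572909}
```

View pics/top0.png

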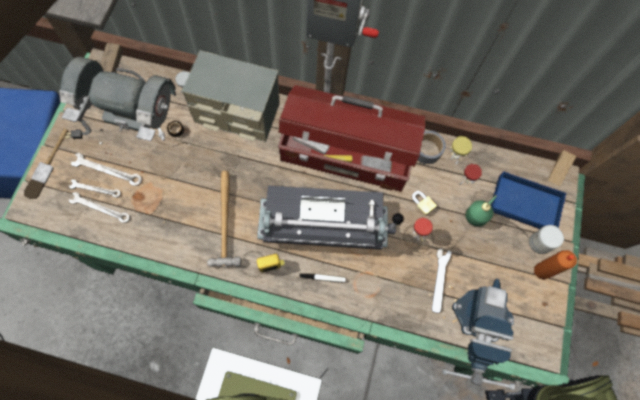

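View pics/side0.png

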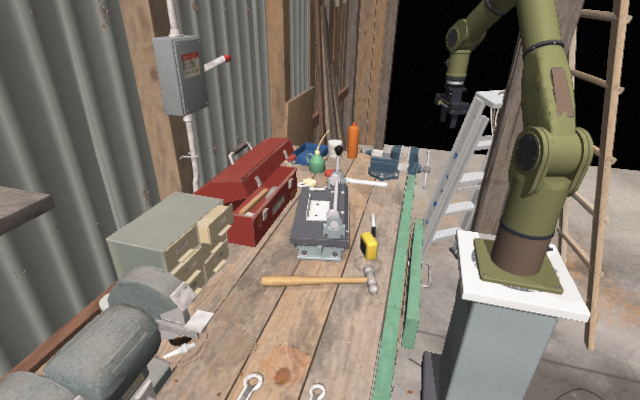

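The top view shows the clamp at about (325,215), the white sheet at (322,208) and the ball at (398,218). The toolbox stands close behind the clamp. I'll zoom in and measure heights.

```bash
python3 - <<'E'
from h import *
p=cv2.imread("pics/top0.png"); q=cv2.imread("pics/side0.png")
a=cv2.resize(p[165:265,245:445],None,fx=4,fy=4,interpolation=cv2.INTER_CUBIC)
b=cv2.resize(q[140:265,280:390],None,fx=4,fy=4,interpolation=cv2.INTER_CUBIC)
cv2.imwrite("pics/c0.png",a); cv2.imwrite("pics/c1.png",b)
P=pts("top",np.load("top0.npy"))
for (u,v) in [(262,243),(384,248),(270,190),(380,188),(398,218),(322,208),(322,185),(350,170),(424,200),(423,227),(322,236)]:
    print(u,v,P[v,u].round(3))
# ball from dark mask in both
E
```

```text
262 243 [ 0.477  0.114 -0.006]
384 248 [ 0.56  -0.246  0.002]
270 190 [0.624 0.129 0.064]
380 188 [ 0.749 -0.193 -0.002]
398 218 [ 0.582 -0.243  0.218]
322 208 [ 0.61  -0.036  0.065]
322 185 [ 0.709 -0.014 -0.   ]
350 170 [ 0.753 -0.087  0.064]
424 200 [ 0.737 -0.331  0.021]
423 227 [ 0.629 -0.335  0.075]
322 236 [ 0.519 -0.059  0.091]
```

View pics/c0.png

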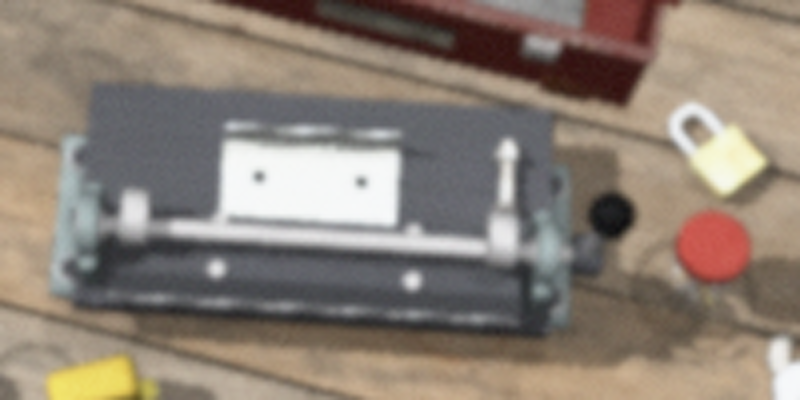

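View pics/c1.png

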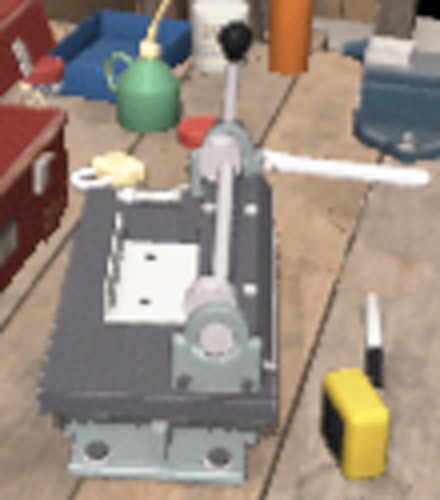

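The crops show bed back corners at about (268,186) and (384,192) and the flange top edge at about (301–345,197). The ball is at (398,218), and the bolt sits right of the sheet at (372,206). Next I'll measure the folder frame, sheet and ball.

```bash
cat > m.py <<'E'
from h import *
def folder(P):
    # bed/cloud fit: grid of bed-height points
    m=(abs(P[...,2]-.061)<.006)&(abs(P[...,0]-.6)<.17)&(abs(P[...,1]+.05)<.25)
    m=cv2.morphologyEx(m.astype(np.uint8),cv2.MORPH_OPEN,np.ones((3,3)))
    n,l,s,_=cv2.connectedComponentsWithStats(m); return m,l,s
E
python3 - <<'E'
from m import *
P=pts("top",np.load("top0.npy")); p=cv2.imread("pics/top0.png")
m,l,s=folder(P); print(s.tolist())
# hand corners on bed plane
C=[ray("top",245+a/4,165+b/4,.06)[:2] for a,b in[(92,85),(555,108),(545,334),(75,305)]]
C=np.array(C); print(C.round(4)); print([np.linalg.norm(C[i]-C[i-1]).round(4) for i in range(4)])
d=C[0]-C[1]; print("yaw back",np.arctan2(-d[0],d[1])); d=C[3]-C[2]; print("yaw front",np.arctan2(-d[0],d[1]))
i=1+np.argmax(s[1:,4]); q=P[l==i][:,:2].astype(np.float32); print(cv2.minAreaRect(q), np.median(P[l==i][:,2]))
# ball: dark points above .18
b=(P[...,2]>.18)&(P[...,2]<.24)&(abs(P[...,0]-.58)<.08)&(abs(P[...,1]+.24)<.06)
print("ball",b.sum(),P[b].mean(0),P[b].max(0))
hs=cv2.cvtColor(p,cv2.COLOR_BGR2GRAY)
k=np.zeros_like(hs); k[205:230,385:410]=1
v,u=np.where((hs<60)&(k>0)); print("dark",u.mean(),v.mean(),len(u), u.min(),u.max(),v.min(),v.max())
q=cv2.cvtColor(cv2.imread("pics/side0.png"),cv2.COLOR_BGR2GRAY)
k=np.zeros_like(q);k[143:158,333:345]=1
v,u=np.where((q<60)&(k>0)); print("dark side",u.mean(),v.mean(),len(u))
# sheet white
w=((hs>170)).astype(np.uint8); w[:,:297]=0;w[:,350:]=0;w[:190]=0;w[225:]=0
c=max(cv2.findContours(w,0,1)[0],key=cv2.contourArea); print("sheet",cv2.boundingRect(c)); 
# flange: top
fl=(P[...,2]>.074)&(P[...,2]<.1)&(np.arange(400)[:,None]<205)&(np.arange(400)[:,None]>188)&(np.arange(640)>295)&(np.arange(640)<350)
print("flange",fl.sum(),P[fl].mean(0)); 
for a,b in[(225,126),(401,132)]: print("fl top",ray("top",245+a/4,165+b/4,.09))
for a,b in[(225,143),(400,149)]: print("fl inner foot",ray("top",245+a/4,165+b/4,.063))
# toolbox/back obstacles
o=(P[...,2]>.1)&(P[...,0]>.6)&(P[...,0]<.9)&(P[...,1]<.1)&(P[...,1]>-.25)
for y in np.arange(-.25,.1,.05):
    r=P[o&(abs(P[...,1]-y)<.02)]; r=r[r[:,0].argsort()][:1] if len(r) else r; print(round(y,2),r.round(3))
E
```

```text
[[0, 0, 640, 400, 253291], [266, 185, 117, 37, 2556], [380, 204, 3, 4, 12], [374, 213, 9, 9, 59], [263, 235, 8, 6, 36], [378, 243, 5, 5, 23], [272, 254, 7, 4, 23]]
[[ 0.6356  0.1392]
 [ 0.7122 -0.2027]
 [ 0.5379 -0.2331]
 [ 0.4669  0.1011]]
[np.float64(0.1729), np.float64(0.3504), np.float64(0.177), np.float64(0.3417)]
yaw back 0.22041719325304418
yaw front 0.2092097148832623
((0.6277901530265808, -0.03895638883113861), (0.1024063304066658, 0.34601226449012756), 11.810925483703613) 0.06032377517702636
ball 112 [ 0.58313244 -0.24323659  0.21329183] [ 0.59945097 -0.22862566  0.22232156]
dark 397.1489361702128 218.39361702127658 94 392 402 213 224
dark side 338.60377358490564 149.83018867924528 53
sheet (297, 200, 53, 25)
flange 110 [ 0.63394301 -0.02991211  0.08521742]
fl top [0.61960332 0.03052968 0.09      ]
fl top [ 0.65005026 -0.09537206  0.09      ]
fl inner foot [0.61653654 0.02946899 0.063     ]
fl inner foot [ 0.64728221 -0.09776042  0.063     ]
-0.25 [[ 0.6   -0.238  0.119]]
-0.2 [[ 0.601 -0.204  0.116]]
-0.15 [[ 0.75  -0.161  0.101]]
-0.1 [[ 0.748 -0.081  0.108]]
-0.05 [[ 0.748 -0.032  0.114]]
-0.0 [[ 0.748 -0.007  0.107]]
0.05 [[0.748 0.03  0.113]]
```

Folder origin is near (0.503,-0.068) with yaw about 0.217. The flange outer face is at folder x≈137 mm and y≈+6 mm, and the toolbox front is at x≥220 mm. So I'll go behind the flange with the fingers spread along it.

Call:
{"op": "carry_out", "data": {"rows": [[0, 0, -0.04, 0.064, 0.8], [0, 0, -0.01, 0.063, 0.8], [0.035, -0.028, 0, 0, 0.8], [0.035, -0.028, 0, 0, 0.8], [0.035, -0.028, 0, 0, 0.8], [0.035, -0.028, 0, 0, 0.8], [0.035, -0.028, 0, 0, 0.8], [0.035, -0.028, 0, 0, 0.8], [0.035, -0.028, 0, 0, 0.8], [0.035, -0.028, 0, 0, 0.8], [0.035, -0.028, 0, 0, 0.8], [0.035, -0.028, 0, 0, 0.8]]}}

```text
time: 1.6
tcp_pos: [0.4928, -0.2385, 0.2884]
ee_rot: [-0.0, 0.994, 0.108, -0.0]
wrist_force: [0.9, 0.1, -0.5]
grip_width: 0.0707
grip_force: 0.0
```

Call:
{"op": "carry_out", "data": {"rows": [[0.035, -0.028, 0, 0, 0.8], [0.035, -0.028, 0, 0, 0.8], [0.035, -0.028, 0, 0, 0.8], [0.035, -0.028, 0, 0, 0.8], [0.035, -0.028, 0, 0, 0.8], [0.035, -0.028, 0, 0, 0.8], [0, 0, 0, 0, 0.8], [0, 0, 0, 0, 0.8]]}}

```text
time: 2.6
tcp_pos: [0.6605, -0.0314, 0.2881]
ee_rot: [0.001, 0.994, 0.108, -0.001]
wrist_force: [-1.2, -0.6, 0.7]
grip_width: 0.0701
grip_force: 0.0
```

```bash
cat >> h.py <<'E'
O=np.array([.503,-.068]); PSI=.217
def fold(p):
    d=np.asarray(p)[...,:2]-O; c,s=np.cos(PSI),np.sin(PSI); return np.stack([d[...,0]*c+d[...,1]*s,-d[...,0]*s+d[...,1]*c],-1)
def st():
    s=state(); q=s["ee_rot"]; print("t",s["time"],"tcp",s["tcp_pos"].round(4),"fold",fold(s["tcp_pos"]).round(4),"yaw",round(2*np.arctan2(q[2],q[1]),4),"F",s["wrist_force"].round(1),"w",s["grip_width"],"q",s["joint_positions"].round(2))
E
python3 - <<'E'
from h import *
st(); p,d=snapshot("top"); q,_=snapshot("side"); cv2.imwrite("pics/top1.png",p[...,::-1]);cv2.imwrite("pics/side1.png",q[...,::-1])
cv2.imwrite("pics/s1c.png",cv2.resize(q[90:270,240:440,::-1],None,fx=3,fy=3,interpolation=cv2.INTER_CUBIC))
E
```

```text
t 2.6 tcp [ 0.6605 -0.0314  0.2881] fold [0.1617 0.0018] yaw 0.2163 F [-1.2 -0.6  0.7] w 0.07010335208410869 q [ 0.05  0.69 -0.14  1.38  0.1   1.08 -1.46]
```

View pics/s1c.png

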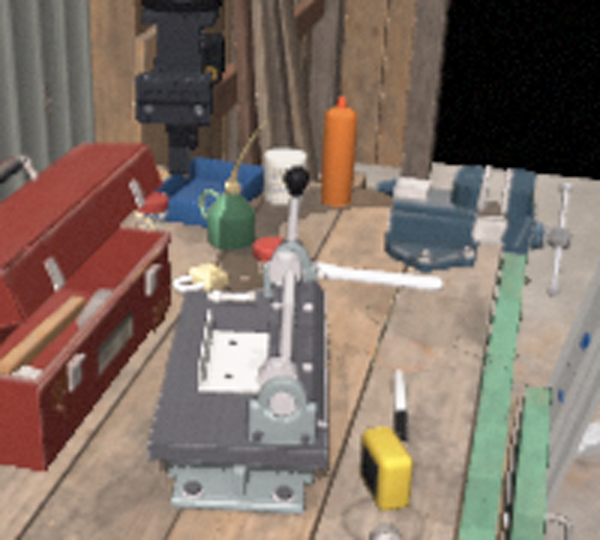

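The side view shows the gripper above the back of the bed at about crop (180,120). I'll descend to just above the flange and check.

Call:
{"op": "carry_out", "data": {"rows": [[0.003, -0.005, 0.03, 0, 0.8], [0, 0, 0.04, 0, 0.8], [0, 0, 0.04, 0, 0.8], [0, 0, 0.04, 0, 0.8], [0, 0, 0.03, 0, 0.8], [0, 0, 0, 0, 0.8]]}}

```text
time: 3.45
tcp_pos: [0.6607, -0.0266, 0.1067]
ee_rot: [0.0, 0.994, 0.107, -0.003]
wrist_force: [-0.4, 0.2, 0.7]
grip_width: 0.0706
grip_force: 0.0
```

```bash
python3 - <<'E'
from h import *
st(); q,_=snapshot("side")
cv2.imwrite("pics/s2c.png",cv2.resize(q[140:265,280:400,::-1],None,fx=4.5,fy=4.5,interpolation=cv2.INTER_CUBIC))
E
```

```text
t 3.45 tcp [ 0.6607 -0.0266  0.1067] fold [0.1629 0.0065] yaw 0.2151 F [-0.4  0.2  0.7] w 0.07060670732406574 q [ 0.03  0.9  -0.12  1.55  0.14  0.71 -1.51]
```

View pics/s2c.png

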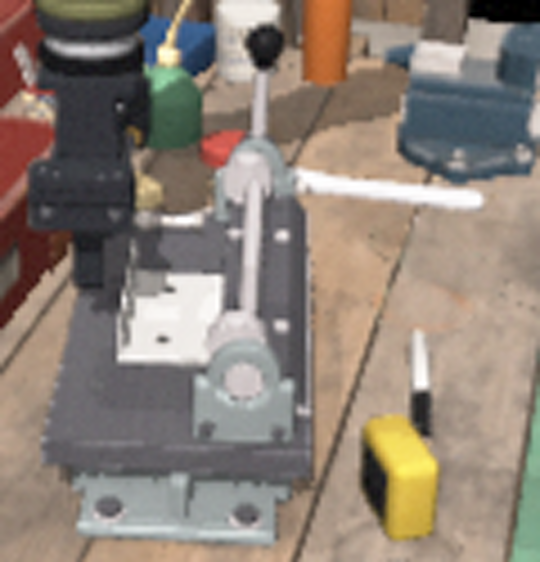

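The fingertips at crop (88,285) are clear behind the flange at (125,300). I'll descend to z=0.074, then push forward slowly and stop short of the target.

Call:
{"op": "carry_out", "data": {"rows": [[0, 0, 0.018, 0, 0.8], [0, 0, 0.015, 0, 0.8], [0, 0, 0, 0, 0.8], [-0.005, 0, 0, 0, 0.8], [-0.005, 0, 0, 0, 0.8], [-0.005, 0, 0, 0, 0.8], [0, 0, 0, 0, 0.8]]}}

```text
time: 4.38
tcp_pos: [0.6481, -0.0284, 0.076]
ee_rot: [0.0, 0.994, 0.108, 0.0]
wrist_force: [0.6, -0.5, 0.0]
grip_width: 0.0707
grip_force: 0.0
```

Call:
{"op": "carry_out", "data": {"rows": [[-0.005, 0, 0, 0, 0.8], [-0.005, 0, 0, 0, 0.8], [-0.005, 0, 0, 0, 0.8], [-0.005, 0, 0, 0, 0.8], [-0.005, 0, 0, 0, 0.8], [-0.005, 0, 0, 0, 0.8], [0, 0, 0, 0, 0.8], [0, 0, 0, 0, 0.8]]}}

```text
time: 5.38
tcp_pos: [0.6182, -0.0348, 0.0753]
ee_rot: [0.0, 0.994, 0.108, -0.001]
wrist_force: [0.3, -0.3, -0.3]
grip_width: 0.0704
grip_force: 0.0
```

```bash
python3 - <<'E'
from h import *
st(); p,d=snapshot("top"); q,e=snapshot("side"); cv2.imwrite("pics/top3.png",p[...,::-1]);cv2.imwrite("pics/side3.png",q[...,::-1])
a=cv2.resize(p[190:265,250:400,::-1],None,fx=5,fy=5,interpolation=cv2.INTER_CUBIC); cv2.imwrite("pics/t3c.png",a)
E
```

```text
t 5.375 tcp [ 0.6182 -0.0348  0.0753] fold [0.1197 0.0076] yaw 0.2167 F [ 0.3 -0.3 -0.3] w 0.07037749243874451 q [ 0.04  0.9  -0.11  1.7   0.16  0.55 -1.52]
```

View pics/t3c.png

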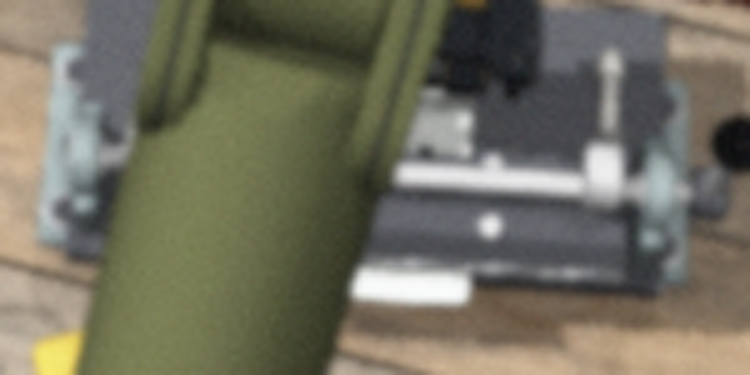

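The crop shows the sheet's front edge emerging past the nose at crop (350–470, ~303), with the arm hiding the left half. I'll fit the edges to sub-pixel.

```bash
cat > e.py <<'E'
from h import *
def edge(g,u0,u1,line,h,sign):
    # subpixel vertical gradient peak per column near line(u); sign +1: brightness rises downward
    g=cv2.GaussianBlur(g.astype(np.float32),(0,0),.8); out=[]
    for u in range(u0,u1+1):
        c=int(round(line(u))); v=np.arange(c-h,c+h+1); gr=sign*(g[v+1,u]-g[v-1,u])
        i=int(gr.argmax())
        if 0<i<len(v)-1 and gr[i]>12:
            a,b,k=gr[i-1:i+2]; out.append((u,v[i]+.5*(a-k)/(a-2*b+k)))
    return np.array(out)
def fit(e):
    e=np.array(e)
    for _ in range(4):
        c=np.polyfit(e[:,0],e[:,1],1); r=abs(e[:,1]-np.polyval(c,e[:,0])); e=e[r<max(.3,2*np.median(r))]
    return c,len(e),r.mean()
def ln(a,b): return lambda u:a[1]+(b[1]-a[1])*(u-a[0])/(b[0]-a[0])
def world(c,us,z): return np.array([ray("top",u,np.polyval(c,u),z)[:2] for u in us])
E
python3 - <<'E'
from e import *
g0=cv2.cvtColor(cv2.imread("pics/top0.png"),cv2.COLOR_BGR2GRAY); g3=cv2.cvtColor(cv2.imread("pics/top3.png"),cv2.COLOR_BGR2GRAY)
def rep(n,g,u0,u1,a,b,h,s,z,us):
    e=edge(g,u0,u1,ln(a,b),h,s); c,k,r=fit(e); w=world(c,us,z); d=w[0]-w[1]
    print(n,k,round(r,2),"yaw",np.arctan2(-d[0],d[1]).round(4),"fold",fold(w).round(4).tolist()); return c
rep("back",g0,272,378,(268,186.2),(383.8,192),3,-1,.06,(268,384))
rep("frontlow",g0,272,376,(264,241.2),(381,248.5),3,1,.06,(264,381))
rep("flange top back",g0,303,343,(301,196),(345,198),3,1,.09,(301,345))
rep("sheet front",g3,324,341,(320,249.5),(344,250.8),3,-1,.062,(324,341))
rep("low3 right",g3,348,376,(264,241.2),(381,248.5),3,1,.06,(348,376))
for u in (300,340,365): print(u,g0[228:250,u])
print(g3[238:256,333],[ (v,fold(ray("top",333,v,.062))[0].round(4)) for v in (242,250)])
E
```

```text
back 64 0.11 yaw 0.2001 fold [[0.18, 0.1743], [0.1741, -0.1773]]
frontlow 100 0.11 yaw 0.2091 fold [[-0.0028, 0.1719], [-0.0054, -0.168]]
flange top back 13 0.1 yaw 0.2191 fold [[0.1408, 0.0722], [0.141, -0.0576]]
sheet front 18 0.08 yaw 0.2339 fold [[-0.0152, -0.003], [-0.0143, -0.0522]]
low3 right 29 0.11 yaw 0.2176 fold [[-0.0049, -0.0724], [-0.0049, -0.1535]]
300 [ 85 115 158 190 193 168 115  85  73  73  84 118 145 122  77  50  58  74
  81  89  92  98]
340 [86 68 79 87 95 96 99 94 90 83 77 73 75 82 93 88 73 53 52 74 90 93]
365 [170 116  83  72  80  84  87  88  92  95  86  79  77  74  81 109 137 118
  78  53  56  83]
[ 80  77  83 117 147 160 189 232 247 250 249 241 199 131 108 105 110 105] [(242, np.float64(0.0096)), (250, np.float64(-0.0143))]
```

```bash
python3 - <<'E'
from e import *
def peaks(g,u0,u1,line,h):
    g=cv2.GaussianBlur(g.astype(np.float32),(0,0),.7);o=[]
    for u in range(u0,u1):
        c=int(round(line(u)));v=np.arange(c-h,c+h+1);x=g[v,u];i=int(x.argmax())
        if 0<i<len(v)-1: a,b,k=x[i-1:i+2];o.append((u,v[i]+.5*(a-k)/(a-2*b+k)))
    return np.array(o)
for n in("top0","top3"):
    g=cv2.cvtColor(cv2.imread(f"pics/{n}.png"),cv2.COLOR_BGR2GRAY)
    e=peaks(g,278 if n=="top0" else 348,372,ln((300,240),(365,244)),2); c,k,r=fit(e); print(n,k,r,c)
    for z in(.092,.07,.06):
        w=world(c,(280,370),z);d=w[0]-w[1];print(z,fold(w).round(4).tolist(),np.arctan2(-d[0],d[1]))
# right & left bed edges and back edge residual detail
g=cv2.cvtColor(cv2.imread("pics/top0.png"),cv2.COLOR_BGR2GRAY)
e=edge(g,272,378,ln((268,186.2),(383.8,192)),3,-1)+0
for s in(-1,1):
    e=edge(g,270,380,ln((268,186.2),(383.8,192)),3,s); print(s,len(e)); print([(int(a),round(b,1)) for a,b in e[::5]])
# depth profile across the front, in folder coords, from cloud
P=pts("top",np.load("top0.npy")); F=fold(P); 
for x in np.arange(-.02,.02,.003):
    m=(abs(F[...,0]-x)<.0015)&(abs(F[...,1])<.14)&(P[...,2]>-.02)&(P[...,2]<.15); print(round(x,3),m.sum(),np.percentile(P[m][:,2],[10,50,90]).round(3) if m.sum() else'')
E
```

```text
top0 94 0.1954189923476533 [6.18346278e-02 2.21412692e+02]
0.092 [[0.0022, 0.1246], [0.0001, -0.1318]] 0.20896816075689595
0.07 [[0.0085, 0.1257], [0.0065, -0.1347]] 0.20896816075689614
0.06 [[0.0114, 0.1262], [0.0093, -0.1361]] 0.20896816075689617
top3 24 0.192412915405446 [5.84081902e-02 2.22649341e+02]
0.092 [[0.0014, 0.1245], [0.0002, -0.1318]] 0.2125167079690628
0.07 [[0.0077, 0.1257], [0.0065, -0.1347]] 0.2125167079690631
0.06 [[0.0106, 0.1262], [0.0094, -0.1361]] 0.21251670796906327
-1 106
[(270, np.float64(185.0)), (275, np.float64(184.9)), (280, np.float64(184.9)), (285, np.float64(185.8)), (290, np.float64(186.0)), (295, np.float64(186.5)), (300, np.float64(186.6)), (305, np.float64(186.4)), (310, np.float64(186.8)), (315, np.float64(187.8)), (320, np.float64(188.0)), (325, np.float64(188.1)), (330, np.float64(188.9)), (335, np.float64(189.0)), (340, np.float64(189.2)), (345, np.float64(189.7)), (350, np.float64(190.1)), (355, np.float64(190.3)), (360, np.float64(191.3)), (370, np.float64(188.7)), (375, np.float64(189.8)), (380, np.float64(191.6))]
1 2
[(361, np.float64(188.6))]
-0.02 88 [-0.007 -0.002  0.002]
-0.017 99 [-0.007 -0.002  0.003]
-0.014 88 [-0.005 -0.001  0.003]
-0.011 80 [-0.007 -0.002  0.003]
-0.008 98 [-0.006 -0.002  0.003]
-0.005 89 [-0.007 -0.002  0.003]
-0.002 86 [-0.006 -0.002  0.003]
0.001 145 [-0.005  0.002  0.061]
0.004 379 [-0.001  0.057  0.08 ]
0.007 268 [-0.003  0.06   0.083]
0.01 229 [-0.004  0.079  0.087]
0.013 213 [-0.003  0.083  0.091]
0.016 143 [-0.004  0.088  0.094]
0.019 117 [0.088 0.092 0.096]
```

```bash
python3 - <<'E'
from e import *
import h; 
for n,a,b,z in[("collar L",120,192,.125),("collar R",148,235,.115),("shaft",300,236,.115),("beam back L",170,215,.092),("sheet R corner",400,225,.063),("sheet L",222,218,.063)]: print(n,fold(ray("top",245+a/4,165+b/4,z)).round(4))
P=pts("top",np.load("top0.npy"));F=fold(P)
for y in(.09,.1,.11,.12,.13): 
    m=(abs(F[...,1]-y)<.006)&(F[...,0]>.0)&(F[...,0]<.11)&(P[...,2]>0); o=F[m][:,0].argsort(); print(y,[(round(a,3),round(b,3)) for a,b in zip(F[m][o,0],P[m][o,2])][::4])
E
```

```text
collar L [0.0674 0.1422]
collar R [0.0398 0.1208]
shaft [0.0451 0.0132]
beam back L [0.0633 0.1071]
sheet R corner [ 0.0747 -0.0615]
sheet L [0.0727 0.0698]
0.09 [(np.float64(0.004), np.float64(0.061)), (np.float64(0.005), np.float64(0.056)), (np.float64(0.005), np.float64(0.077)), (np.float64(0.005), np.float64(0.064)), (np.float64(0.006), np.float64(0.06)), (np.float64(0.008), np.float64(0.001)), (np.float64(0.009), np.float64(0.081)), (np.float64(0.011), np.float64(0.086)), (np.float64(0.013), np.float64(0.09)), (np.float64(0.015), np.float64(0.091)), (np.float64(0.018), np.float64(0.094)), (np.float64(0.021), np.float64(0.091)), (np.float64(0.023), np.float64(0.095)), (np.float64(0.028), np.float64(0.09)), (np.float64(0.029), np.float64(0.095)), (np.float64(0.032), np.float64(0.096)), (np.float64(0.035), np.float64(0.096)), (np.float64(0.038), np.float64(0.094)), (np.float64(0.04), np.float64(0.09)), (np.float64(0.042), np.float64(0.095)), (np.float64(0.043), np.float64(0.09)), (np.float64(0.043), np.float64(0.096)), (np.float64(0.044), np.float64(0.113)), (np.float64(0.046), np.
[... 6252 characters left out ...]
38), np.float64(0.125)), (np.float64(0.04), np.float64(0.094)), (np.float64(0.041), np.float64(0.127)), (np.float64(0.042), np.float64(0.131)), (np.float64(0.044), np.float64(0.134)), (np.float64(0.049), np.float64(0.129)), (np.float64(0.05), np.float64(0.133)), (np.float64(0.053), np.float64(0.134)), (np.float64(0.055), np.float64(0.137)), (np.float64(0.059), np.float64(0.136)), (np.float64(0.061), np.float64(0.129)), (np.float64(0.063), np.float64(0.133)), (np.float64(0.069), np.float64(0.121)), (np.float64(0.072), np.float64(0.123)), (np.float64(0.099), np.float64(0.056)), (np.float64(0.1), np.float64(0.061)), (np.float64(0.104), np.float64(0.059)), (np.float64(0.108), np.float64(0.056))]
```

Depth puts the bed front nearer +4 mm in my frame, so I want a better reference. The beam's back face is at x=65 and the flange target at x=95, which means the same finger face should stop exactly 30 mm further back. I'll touch the beam's back face lightly beside the sheet to calibrate.

Call:
{"op": "carry_out", "data": {"rows": [[0.015, 0, 0, 0, 0.8], [0, 0, -0.045, 0, 0.8], [0, 0, -0.04, 0, 0.4], [0, -0.044, 0, 0, 0], [0, -0.044, 0, 0, 0], [-0.018, 0, 0, 0, 0], [-0.017, 0, 0, 0, 0], [0, 0, 0, 0, 0], [0, 0, 0, 0, 0]]}}

```text
time: 6.6
tcp_pos: [0.5815, 0.0471, 0.1608]
ee_rot: [-0.0, 0.994, 0.108, 0.001]
wrist_force: [-0.2, 1.1, -0.7]
grip_width: 0.0029
grip_force: 0.0
```

```bash
python3 -c "
from h import *
st()"
```

```text
t 6.6 tcp [0.5815 0.0471 0.1608] fold [0.1015 0.0955] yaw 0.2166 F [-0.2  1.1 -0.7] w 0.002879084587826663 q [-0.09  0.73 -0.11  1.77  0.13  0.64 -1.63]
```

Call:
{"op": "carry_out", "data": {"rows": [[0, 0, 0.04, 0, 0], [0, 0, 0.041, 0, 0], [-0.004, 0, 0, 0, 0], [-0.004, 0, 0, 0, 0], [-0.004, 0, 0, 0, 0], [0, 0, 0, 0, 0]]}}

```text
time: 7.35
tcp_pos: [0.5694, 0.0444, 0.081]
ee_rot: [0.0, 0.994, 0.108, 0.001]
wrist_force: [0.5, 0.5, 0.5]
grip_width: 0.0005
grip_force: 0.0
```

Call:
{"op": "carry_out", "data": {"rows": [[-0.002, 0, 0, 0, 0], [-0.002, 0, 0, 0, 0], [0, 0, 0, 0, 0]]}}

```text
time: 7.72
tcp_pos: [0.5648, 0.0435, 0.0797]
ee_rot: [0.0, 0.994, 0.108, -0.0]
wrist_force: [-0.4, -0.1, 0.1]
grip_width: 0.0002
grip_force: 0.0
```

Call:
{"op": "carry_out", "data": {"rows": [[-0.002, 0, 0, 0, 0], [0, 0, 0, 0, 0]]}}

```text
time: 7.98
tcp_pos: [0.5629, 0.0431, 0.0796]
ee_rot: [0.0, 0.994, 0.108, -0.0]
wrist_force: [0.3, -0.3, -0.5]
grip_width: 0.0006
grip_force: 0.0
```

Call:
{"op": "carry_out", "data": {"rows": [[-0.002, 0, 0, 0, 0], [0, 0, 0, 0, 0]]}}

```text
time: 8.22
tcp_pos: [0.5613, 0.0428, 0.0798]
ee_rot: [-0.0, 0.994, 0.108, 0.0]
wrist_force: [1.5, 1.2, -0.2]
grip_width: 0.0002
grip_force: 0.3
```

```bash
python3 -c "
from h import *
st()"
```

```text
t 8.225 tcp [0.5613 0.0428 0.0798] fold [0.0808 0.0956] yaw 0.2169 F [ 1.5  1.2 -0.2] w 0.0002003705630704468 q [-0.11  0.84 -0.09  1.88  0.16  0.43 -1.66]
```

Force is perhaps starting to rise, so I'll go on in 2 mm steps.

Call:
{"op": "carry_out", "data": {"rows": [[-0.002, 0, 0, 0, 0], [0, 0, 0, 0, 0]]}}

```text
time: 8.48
tcp_pos: [0.5613, 0.0428, 0.0799]
ee_rot: [-0.0, 0.994, 0.108, 0.002]
wrist_force: [5.9, 0.1, -4.1]
grip_width: 0.0007
grip_force: 2.6
```

Call:
{"op": "carry_out", "data": {"rows": [[-0.002, 0, 0, 0, 0], [0, 0, 0, 0, 0]]}}

```text
time: 8.72
tcp_pos: [0.5612, 0.0428, 0.0801]
ee_rot: [-0.001, 0.994, 0.108, 0.004]
wrist_force: [7.9, 1.3, -7.3]
grip_width: 0.0004
grip_force: 4.0
```

```bash
python3 -c "
from h import *
st()"
```

```text
t 8.725 tcp [0.5612 0.0428 0.0801] fold [0.0807 0.0957] yaw 0.2168 F [ 7.9  1.3 -7.3] w 0.00043639011010025404 q [-0.11  0.84 -0.09  1.89  0.16  0.41 -1.66]
```

The beam's back face is touched at TCP x=0.0808 in my frame, so the target TCP when pushing is about 0.110. I'll return behind the flange, correcting the tool yaw slightly to 0.209 as fitted from the nose and front edges.

Call:
{"op": "carry_out", "data": {"rows": [[0.022, 0, 0, 0, 0], [0, 0, -0.04, 0, 0], [0, 0, -0.04, 0, 0], [0.036, 0, 0, 0.008, 0.3], [0, 0.045, 0, 0, 0.8], [0, 0.044, 0, 0, 0.8], [0, 0, 0, 0, 0.8], [0, 0, 0, 0, 0.8]]}}

```text
time: 9.72
tcp_pos: [0.6313, -0.032, 0.1594]
ee_rot: [-0.001, 0.995, 0.104, -0.001]
wrist_force: [-0.3, 0.9, 0.1]
grip_width: 0.0484
grip_force: 0.0
```

```bash
python3 -c "
from h import *
st()"
```

```text
t 9.725 tcp [ 0.6313 -0.032   0.1594] fold [0.1331 0.0075] yaw 0.2091 F [-0.3  0.9  0.1] w 0.04836490506268769 q [ 0.05  0.79 -0.13  1.62  0.14  0.74 -1.51]
```

Call:
{"op": "carry_out", "data": {"rows": [[0, 0, 0.028, 0, 0.8], [0, 0, 0.028, 0, 0.8], [0, 0, 0.028, 0, 0.8], [0, 0, 0, 0, 0.8], [-0.004, 0, 0, 0, 0.8], [-0.004, 0, 0, 0, 0.8], [-0.004, 0, 0, 0, 0.8], [-0.002, 0, 0, 0, 0.8], [-0.002, 0, 0, 0, 0.8], [-0.002, 0, 0, 0, 0.8], [-0.002, 0, 0, 0, 0.8], [0, 0, 0, 0, 0.8]]}}

```text
time: 11.22
tcp_pos: [0.6127, -0.0368, 0.0758]
ee_rot: [-0.0, 0.995, 0.104, 0.0]
wrist_force: [1.3, -0.9, 1.9]
grip_width: 0.0704
grip_force: 0.7
```

```bash
python3 -c "
from h import *
st()"
```

```text
t 11.225 tcp [ 0.6127 -0.0368  0.0758] fold [0.1139 0.0068] yaw 0.2088 F [ 1.3 -0.9  1.9] w 0.07037494652910015 q [ 0.05  0.89 -0.11  1.72  0.17  0.54 -1.53]
```

Call:
{"op": "carry_out", "data": {"rows": [[-0.001, 0, 0, 0, 0.8], [-0.001, 0, 0, 0, 0.8], [0, 0, 0, 0, 0.8]]}}

```text
time: 11.6
tcp_pos: [0.6107, -0.0372, 0.0757]
ee_rot: [-0.0, 0.995, 0.104, -0.0]
wrist_force: [1.1, -0.6, 1.8]
grip_width: 0.0707
grip_force: 0.8
```

Call:
{"op": "carry_out", "data": {"rows": [[0.02, 0, 0, 0, 0.8], [0, 0, -0.04, 0, 0.8], [0, 0, -0.06, 0, 0.8], [0, 0, -0.06, 0, 0.8], [0, 0.05, -0.03, 0, 0.8], [0, 0.06, 0, 0, 0.8], [0, 0.06, 0, 0, 0.8], [0, 0.06, 0, 0, 0.8], [0, 0.05, 0, 0, 0.8], [0, 0, 0, 0, 0.8], [0, 0, 0, 0, 0.8]]}}

```text
time: 12.98
tcp_pos: [0.6876, -0.3058, 0.2647]
ee_rot: [-0.001, 0.995, 0.104, -0.001]
wrist_force: [-0.3, 1.1, 0.4]
grip_width: 0.0704
grip_force: 0.0
```

```bash
python3 - <<'E'
from h import *
st(); p,d=snapshot("top"); q,e=snapshot("side"); cv2.imwrite("pics/top4.png",p[...,::-1]);cv2.imwrite("pics/side4.png",q[...,::-1]); np.save("top4.npy",d)
a=cv2.resize(p[180:260,255:405,::-1],None,fx=5,fy=5,interpolation=cv2.INTER_CUBIC)
b=cv2.resize(q[180:225,300:375,::-1],None,fx=5,fy=5,interpolation=cv2.INTER_CUBIC); b=cv2.copyMakeBorder(b[:180],0,0,0,750-375,0)
cv2.imwrite("pics/t4c.png",np.vstack([a,b]))
E
```

```text
t 12.975 tcp [ 0.6876 -0.3058  0.2647] fold [ 0.1291 -0.272 ] yaw 0.2093 F [-0.3  1.1  0.4] w 0.07039994079435408 q [ 0.42  0.87 -0.16  1.06  0.12  1.23 -1.09]
```

View pics/t4c.png

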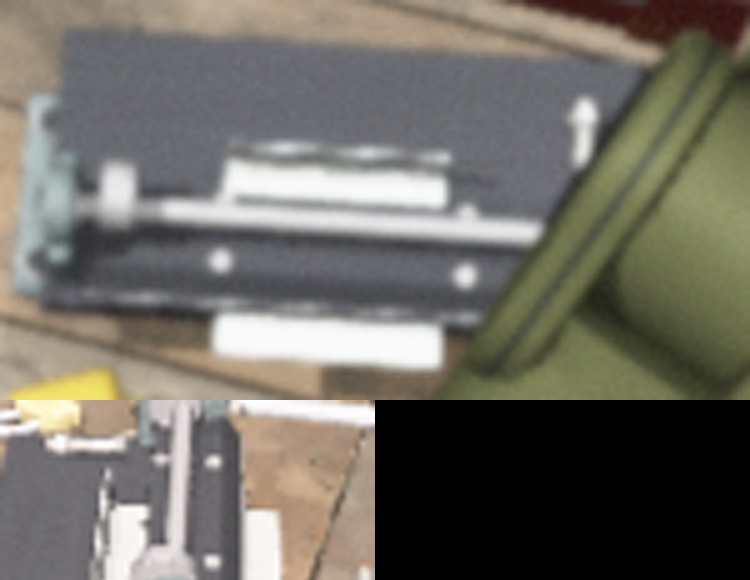

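The full overhang is visible from (297,251) to (343,253.5), with the flange behind the beam. Measuring it.

```bash
python3 - <<'E'
from e import *
g=cv2.cvtColor(cv2.imread("pics/top4.png"),cv2.COLOR_BGR2GRAY); g0=cv2.cvtColor(cv2.imread("pics/top0.png"),cv2.COLOR_BGR2GRAY)
def rep(n,g,u0,u1,a,b,h,s,z,us):
    e=edge(g,u0,u1,ln(a,b),h,s); c,k,r=fit(e); w=world(c,us,z); d=w[0]-w[1]
    print(n,k,round(r,2),"yaw",np.arctan2(-d[0],d[1]).round(4),"fold",fold(w).round(4).tolist()); return c
rep("front",g,300,341,(297.5,251),(343,253.4),3,-1,.0615,(298,343))
rep("nose/sheet",g,300,341,(298,242.5),(343.6,245),3,1,.063,(298,343))
rep("nose/sheet@.07",g,300,341,(298,242.5),(343.6,245),3,1,.07,(298,343))
rep("low L",g,266,293,(264,241.2),(381,248.5),3,1,.06,(264,293))
rep("flange top",g,303,343,(302,209),(345,211),3,-1,.09,(301,345))
print(g[236:258,320],g[236:258,335])
# depth: front vertical plane of bed and beam back, shaft
P=pts("top",np.load("top0.npy"));F=fold(P)
for nm,zl,zh,xl,xh,y0,y1 in[("front face",.02,.055,-.02,.02,-.14,.16),("bevel .08",.075,.085,-.02,.03,-.14,.14),("shaft",.107,.125,.03,.07,-.1,.1),("beam back",.07,.085,.05,.09,-.14,.1)]:
    m=(P[...,2]>zl)&(P[...,2]<zh)&(F[...,0]>xl)&(F[...,0]<xh)&(F[...,1]>y0)&(F[...,1]<y1); c=np.polyfit(F[m][:,1],F[m][:,0],1);print(nm,m.sum(),"x at y=0",np.median(F[m][:,0]).round(4),"slope",c[0].round(4),"meanz",P[m][:,2].mean())
P4=pts("top",np.load("top4.npy"));F4=fold(P4)
m=(abs(P4[...,2]-.062)<.012)&(F4[...,0]<.0)&(F4[...,0]>-.04)&(abs(F4[...,1]-.006)<.06); print("overhang depth",m.sum(),np.percentile(F4[m][:,0],[1,3,50]),np.median(P4[m][:,2]))
E
```

```text
front 37 0.1 yaw 0.2064 fold [[-0.0218, 0.0718], [-0.0232, -0.0582]]
nose/sheet 42 0.19 yaw 0.2123 fold [[0.003, 0.0732], [0.0024, -0.0574]]
nose/sheet@.07 42 0.19 yaw 0.2123 fold [[0.001, 0.0731], [0.0004, -0.0569]]
low L 28 0.07 yaw 0.2071 fold [[-0.0023, 0.1719], [-0.0032, 0.0874]]
flange top 16 0.12 yaw 0.2067 fold [[0.0944, 0.0696], [0.0931, -0.0587]]
[ 86  82  77  79  99 120 120 154 221 244 249 250 250 250 248 238 193 133
 104 100 101 102] [ 92  82  81  76  83 104 127 125 156 220 242 249 250 250 250 247 235 190
 132 107 101 100]
front face 140 x at y=0 0.0039 slope 0.0081 meanz 0.047639085033399094
bevel .08 330 x at y=0 0.0081 slope 0.0092 meanz 0.08060006556441357
shaft 328 x at y=0 0.0464 slope 0.0091 meanz 0.11431216078380677
beam back 7 x at y=0 0.0888 slope -0.1319 meanz 0.07615555987480153
overhang depth 287 [-0.02057262 -0.02007959 -0.01028386] 0.06250793485959666
```

The vision overhang (~23.3 mm) and the touch reference (target 0.1102, stopped at 0.1119) agree that it is about 1.5 mm short. Squareness is within 0.003 rad. I'll retrace the path and push 1.5 mm more.

Call:
{"op": "carry_out", "data": {"rows": [[0, -0.05, 0, 0, 0.8], [0, -0.06, 0, 0, 0.8], [0, -0.06, 0, 0, 0.8], [0, -0.06, 0, 0, 0.8], [0, -0.05, 0.03, 0, 0.8], [0, 0, 0.06, 0, 0.8], [0, 0, 0.06, 0, 0.8], [0, 0, 0.04, 0, 0.8], [0, 0, 0, 0, 0.8], [-0.006, 0, 0, 0, 0.8], [-0.006, 0, 0, 0, 0.8], [-0.004, 0, 0, 0, 0.8]]}}

```text
time: 14.58
tcp_pos: [0.6149, -0.0367, 0.0773]
ee_rot: [0.0, 0.995, 0.104, 0.001]
wrist_force: [-0.5, -0.8, 0.0]
grip_width: 0.0707
grip_force: 0.0
```

Call:
{"op": "carry_out", "data": {"rows": [[-0.002, 0, 0, 0, 0.8], [-0.001, 0, 0, 0, 0.8], [-0.001, 0, 0, 0, 0.8], [-0.001, 0, 0, 0, 0.8], [-0.0005, 0, 0, 0, 0.8], [0, 0, 0, 0, 0.8], [0, 0, 0, 0, 0.8]]}}

```text
time: 15.45
tcp_pos: [0.6094, -0.0376, 0.0757]
ee_rot: [0.0, 0.995, 0.104, 0.0]
wrist_force: [1.0, -0.1, -0.7]
grip_width: 0.0705
grip_force: 0.4
```

```bash
python3 -c "
from h import *
st()"
```

```text
t 15.45 tcp [ 0.6094 -0.0376  0.0757] fold [0.1105 0.0068] yaw 0.2088 F [ 1.  -0.1 -0.7] w 0.07052615488544646 q [ 0.05  0.89 -0.11  1.73  0.17  0.53 -1.53]
```

The sheet is placed, with TCP at 0.1105. Next I'll retreat, close the fingers and go behind the lever ball.

Call:
{"op": "carry_out", "data": {"rows": [[0.02, 0, 0, 0, 0.8], [0, 0, -0.04, 0, 0.8], [0, 0, -0.06, 0, 0.5], [0, 0, -0.06, 0, 0], [0, 0.04, -0.03, 0, 0], [0, 0.05, 0, 0, 0], [0, 0.05, 0, 0, 0], [0, 0.057, 0, 0, 0], [-0.03, 0, 0, 0, 0], [0, 0, 0, 0, 0]]}}

```text
time: 16.7
tcp_pos: [0.6378, -0.2346, 0.2653]
ee_rot: [0.0, 0.995, 0.102, -0.002]
wrist_force: [0.5, 0.7, 0.8]
grip_width: 0.0003
grip_force: 0.0
```

```bash
python3 -c "
from h import *
st()
p,d=snapshot('top'); P=pts('top',d); F=fold(P)
b=(P[...,2]>.19)&(P[...,2]<.23)&(abs(F[...,0]-.04)<.03)&(abs(F[...,1]+.19)<.03); print(b.sum(), fold(P[b].mean(0)) if b.sum() else '')"
```

```text
t 16.7 tcp [ 0.6378 -0.2346  0.2653] fold [ 0.0958 -0.1917] yaw 0.2052 F [0.5 0.7 0.8] w 0.00025210944442007825 q [ 0.37  0.74 -0.16  1.35  0.13  1.07 -1.18]
0
```

Call:
{"op": "carry_out", "data": {"rows": [[0, 0, 0.04, 0, 0], [0, 0, 0.038, 0, 0], [0, 0, 0, 0, 0], [-0.01, 0, 0, 0, 0], [-0.01, 0, 0, 0, 0], [-0.01, 0, 0, 0, 0], [-0.01, 0, 0, 0, 0]]}}

```text
time: 17.62
tcp_pos: [0.6047, -0.2405, 0.1901]
ee_rot: [0.001, 0.995, 0.105, 0.005]
wrist_force: [6.7, 1.4, 3.5]
grip_width: 0.0003
grip_force: 3.4
```

Call:
{"op": "carry_out", "data": {"rows": [[-0.01, 0, 0, 0, 0], [-0.01, 0, 0.002, 0, 0], [-0.01, 0, 0.002, 0, 0], [-0.01, 0, 0.003, 0, 0], [-0.005, 0, 0.003, 0, 0], [0, 0, 0, 0, 0]]}}

```text
time: 18.38
tcp_pos: [0.5594, -0.2501, 0.1794]
ee_rot: [0.001, 0.995, 0.104, 0.003]
wrist_force: [4.6, 0.6, 2.3]
grip_width: 0.0004
grip_force: 2.4
```

```bash
python3 -c "
from h import *
st()
q,e=snapshot('side'); cv2.imwrite('pics/s5.png',cv2.resize(q[110:270,270:430,::-1],None,fx=3.5,fy=3.5,interpolation=cv2.INTER_CUBIC))"
```

```text
t 18.375 tcp [ 0.5594 -0.2501  0.1794] fold [ 0.0159 -0.1899] yaw 0.2091 F [4.6 0.6 2.3] w 0.00041752369177699213 q [ 0.44  0.74 -0.17  1.67  0.16  0.74 -1.17]
```

View pics/s5.png

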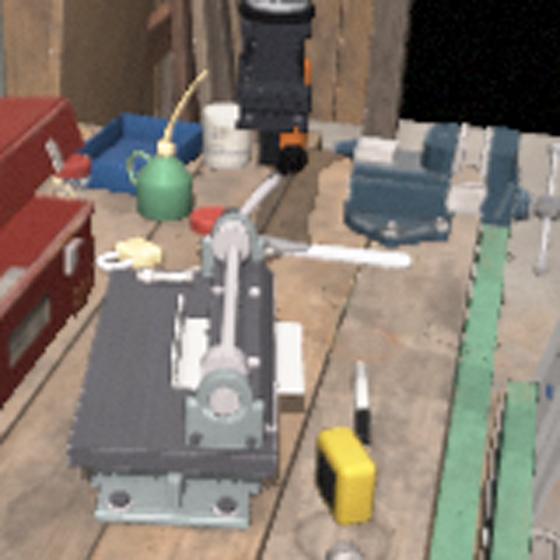

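The lever has come forward to about 0.7 rad, with the ball at crop (292,158). I'll push a little further, then go over the top of the ball and press down.

Call:
{"op": "carry_out", "data": {"rows": [[-0.006, 0, 0.004, 0, 0], [-0.006, 0, 0.004, 0, 0], [0.008, 0, 0, 0, 0], [0, 0, -0.03, 0, 0], [0, 0, -0.022, 0, 0], [-0.02, 0, 0, 0, 0], [-0.022, 0, 0, 0, 0], [0, 0, 0.01, 0, 0], [0, 0, 0.01, 0, 0], [0, 0, 0, 0, 0]]}}

```text
time: 19.68
tcp_pos: [0.5123, -0.2587, 0.2003]
ee_rot: [-0.001, 0.994, 0.105, -0.001]
wrist_force: [-0.3, -0.1, -0.1]
grip_width: 0.0006
grip_force: 0.0
```

Call:
{"op": "carry_out", "data": {"rows": [[-0.002, 0, 0.008, 0, 0], [-0.003, 0, 0.008, 0, 0], [-0.003, 0, 0.008, 0, 0], [0, 0, 0, 0, 0]]}}

```text
time: 20.18
tcp_pos: [0.4994, -0.2622, 0.1771]
ee_rot: [-0.0, 0.995, 0.103, -0.005]
wrist_force: [-7.5, -0.3, 6.4]
grip_width: 0.0002
grip_force: 4.9
```

```bash
python3 -c "
from h import *
st()"
```

```text
t 20.175 tcp [ 0.4994 -0.2622  0.1771] fold [-0.0453 -0.1889] yaw 0.2067 F [-7.5 -0.3  6.4] w 0.00024991172287301634 q [ 0.5   0.69 -0.16  1.81  0.18  0.66 -1.13]
```

The finger is a bit too far forward of the ball, shown by Fx of -7.5 N. I'll lift, move back 20 mm and press straight down.

Call:
{"op": "carry_out", "data": {"rows": [[0, 0, -0.025, 0, 0], [0.01, 0, 0, 0, 0], [0.01, 0, 0, 0, 0], [0, 0, 0.01, 0, 0], [0, 0, 0.008, 0, 0], [0, 0, 0.006, 0, 0], [0, 0, 0.006, 0, 0], [0, 0, 0, 0, 0]]}}

```text
time: 21.18
tcp_pos: [0.5221, -0.2578, 0.1722]
ee_rot: [0.0, 0.995, 0.103, -0.002]
wrist_force: [-0.5, -0.1, 0.5]
grip_width: 0.0006
grip_force: 0.0
```

Call:
{"op": "carry_out", "data": {"rows": [[-0.002, 0, 0.006, 0, 0], [-0.002, 0, 0.006, 0, 0], [0, 0, 0, 0, 0]]}}

```text
time: 21.55
tcp_pos: [0.5201, -0.2584, 0.1606]
ee_rot: [0.0, 0.995, 0.104, 0.0]
wrist_force: [0.7, -0.7, 1.4]
grip_width: -0.0001
grip_force: 0.7
```

```bash
python3 -c "
from h import *
st()"
```

```text
t 21.55 tcp [ 0.5201 -0.2584  0.1606] fold [-0.0243 -0.1896] yaw 0.2084 F [ 0.7 -0.7  1.4] w -7.211454575151578e-05 q [ 0.47  0.73 -0.16  1.78  0.18  0.64 -1.15]
```

```bash
python3 - <<'E'
from h import *
for n in("side","top"):
    p,d=snapshot(n);P=pts(n,d);F=fold(P);np.save(n+"6.npy",d);cv2.imwrite(f"pics/{n}6.png",p[...,::-1])
    m=(abs(F[...,1]+.19)<.03)&(F[...,0]>-.1)&(F[...,0]<.06)&(P[...,2]>.1)&(P[...,2]<.19)&(d>0)
    print(n,m.sum())
    for x in np.arange(-.1,.06,.01):
        k=m&(abs(F[...,0]-x)<.005)
        if k.sum(): print(round(x,2),k.sum(),"z",P[k][:,2].min().round(3),P[k][:,2].max().round(3),"y",F[k][:,1].mean().round(3),"col",p[k].mean(0).round())
E
```

```text
side 173
-0.05 13 z 0.14 0.161 y -0.181 col [35. 32. 32.]
-0.04 21 z 0.135 0.164 y -0.179 col [39. 37. 36.]
-0.03 37 z 0.138 0.189 y -0.177 col [33. 32. 33.]
-0.02 30 z 0.138 0.189 y -0.18 col [67. 63. 64.]
-0.01 18 z 0.133 0.189 y -0.186 col [162. 148. 142.]
-0.0 10 z 0.128 0.14 y -0.186 col [226. 218. 217.]
0.01 10 z 0.123 0.135 y -0.187 col [226. 219. 217.]
0.02 10 z 0.103 0.133 y -0.18 col [213. 206. 204.]
0.03 10 z 0.116 0.128 y -0.186 col [222. 215. 213.]
0.04 5 z 0.122 0.129 y -0.186 col [156. 150. 148.]
0.05 6 z 0.125 0.133 y -0.181 col [134. 129. 131.]
top 0
```

The lever is now at about 1.12 rad, with the ball centre at x≈-40 mm and z≈150 mm. I'll move over it and press down firmly.

Call:
{"op": "carry_out", "data": {"rows": [[0, 0, -0.025, 0, 0], [-0.02, 0, 0, 0, 0], [0, 0, 0.01, 0, 0], [0, 0, 0.01, 0, 0], [-0.001, 0, 0.004, 0, 0], [-0.001, 0, 0.004, 0, 0], [0, 0, 0.003, 0, 0], [0, 0, 0, 0, 0]]}}

```text
time: 22.65
tcp_pos: [0.4976, -0.262, 0.1563]
ee_rot: [-0.0, 0.995, 0.104, -0.001]
wrist_force: [-7.9, 2.0, 19.2]
grip_width: 0.0004
grip_force: 10.2
```

Call:
{"op": "carry_out", "data": {"rows": [[0, 0, 0.004, 0, 0], [0, 0, 0.003, 0, 0], [0, 0, 0, 0, 0]]}}

```text
time: 23.02
tcp_pos: [0.497, -0.2622, 0.154]
ee_rot: [0.001, 0.995, 0.104, -0.001]
wrist_force: [-17.7, 6.7, 60.1]
grip_width: 0.0003
grip_force: 30.3
```

```bash
python3 -c "
from h import *
st()"
```

```text
t 23.025 tcp [ 0.497  -0.2622  0.154 ] fold [-0.0477 -0.1883] yaw 0.2083 F [-17.7   6.7  60.1] w 0.00030689565952331623 q [ 0.49  0.72 -0.16  1.84  0.19  0.59 -1.14]
```

The push hit 60 N at z=0.154, which is the end of travel. I'll lift off clear and check.

Call:
{"op": "carry_out", "data": {"rows": [[0, 0, -0.02, 0, 0], [0, 0, -0.05, 0, 0], [0, 0, -0.05, 0, 0], [0.01, 0.05, -0.03, 0, 0], [0, 0.06, 0, 0, 0], [0, 0.06, 0, 0, 0], [0, 0.06, 0, 0, 0], [0, 0, 0, 0, 0], [0, 0, 0, 0, 0]]}}

```text
time: 24.15
tcp_pos: [0.5564, -0.4841, 0.2965]
ee_rot: [-0.001, 0.995, 0.105, -0.0]
wrist_force: [0.3, 0.6, -0.6]
grip_width: 0.0004
grip_force: 0.0
```

```bash
python3 - <<'E'
from e import *
st()
q,d=snapshot("side");P=pts("side",d);F=fold(P);p,dt=snapshot("top"); cv2.imwrite("pics/top7.png",p[...,::-1])
m=(abs(F[...,1]+.185)<.03)&(F[...,0]>-.08)&(F[...,0]<-.02)&(P[...,2]>.1)&(P[...,2]<.19)&(q.max(-1)<70); print("ball",m.sum(),F[m].mean(0),P[m][:,2].min(),P[m][:,2].max())
g=cv2.cvtColor(p,cv2.COLOR_RGB2GRAY)
for n,L,h,s,z in[("front",ln((297.5,251.5),(343,254)),3,-1,.0615),("nose/sheet",ln((298,242.5),(343.6,245)),3,1,.063)]:
    c,k,r=fit(edge(g,300,341,L,h,s)); w=world(c,(298,343),z); dd=w[0]-w[1]; print(n,k,round(r,2),np.arctan2(-dd[0],dd[1]),fold(w).round(4).tolist())
c,k,r=fit(edge(g,266,293,ln((264,241.2),(381,248.5)),3,1)); print("lowL",fold(world(c,(264,293),.06)).round(4).tolist())
a=cv2.resize(p[180:270,255:405,::-1],None,fx=5,fy=5,interpolation=cv2.INTER_CUBIC); b=cv2.resize(q[130:270,280:400,::-1],None,fx=3,fy=3,interpolation=cv2.INTER_CUBIC)
cv2.imwrite("pics/f7.png",cv2.resize(np.hstack([a,cv2.copyMakeBorder(b,0,450-420,0,0,0)]),(800,324)))
print(g[238:258,320],g[238:258,335])
E
```

```text
t 24.15 tcp [ 0.5564 -0.4841  0.2965] fold [-0.0374 -0.4178] yaw 0.2098 F [ 0.3  0.6 -0.6] w 0.00036552062373555164 q [ 0.73  0.82 -0.18  1.08  0.14  1.26 -0.8 ]
ball 52 [-0.03808562 -0.1792189 ] 0.13422064692933483 0.15921148918935057
front 42 0.13 0.20503313055779174 [[-0.0228, 0.0718], [-0.0244, -0.0582]]
nose/sheet 42 0.26 0.206237115179124 [[0.0041, 0.0733], [0.0027, -0.0574]]
lowL [[-0.0023, 0.1719], [-0.0043, 0.0874]]
[ 78  72  84 120 153 176 220 243 249 250 250 250 249 241 201 136 104 101
  99  99] [ 83  81  77  84 114 150 180 230 246 249 250 250 250 249 242 200 133 105
 103 100]
```

View pics/f7.png

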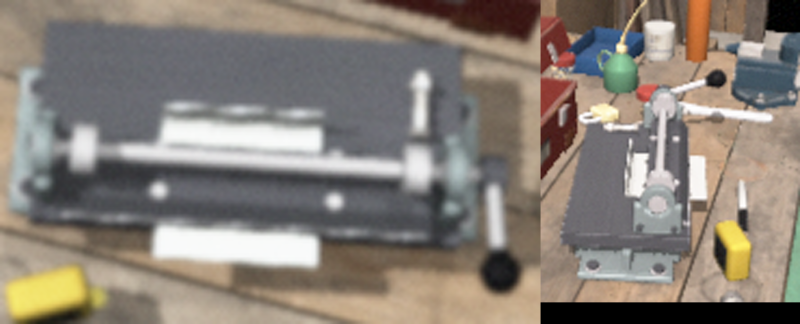

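The lever is locked (ball top at 0.159, as expected near 1.2 rad). The overhang is about 24.5 mm and square, and the other things are undisturbed. Handing in.

```bash
python3 -c "
from bench import *
print(sign_off())"
```

```text
the job is handed in; nothing more can be done
None
```

I handed the job in at about 24 s: the sheet overhangs the bed's front edge by about 24.5 mm (measured from pictures, roughly ±1 mm) and is square to it within about 0.004 rad. The beam hides the bend line, so I couldn't see it on the edge directly. The lever is locked near 1.2 rad after a 60 N push to the end of its travel. Besides the sheet and lever, the fingers lightly touched the back of the clamp beam (about 11 N) as a position reference; the last pictures show nothing else disturbed.

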